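# Tip the bottle into its settling cradle and flip the keeper over it

## Robot

A 7-joint arm with a two-finger parallel gripper is mounted at the origin on a cart in front of the work surface, level with it; the furniture and walls round the work are solid. World frame = base frame: x ahead of the robot, y to its left, z up, the work surface at z = 0. Lengths are in m, angles in rad, forces in N, time in s.
With the tool pointing down it reaches from about 0.4 to 0.85 m from the base axis. Payload 10.4 kg.
Tool frame: the origin (TCP) lies between the finger pads; the fingertips stand tcp_to_tips ahead of it and the grasp point (between the pads) lies 8 mm behind it (tcp_to_tips is the distance from the TCP to the fingertips, in m); z points along the fingers, y is the line along which they close (so a half turn about z gives the same grasp; the last joint's range is limited). The gripper opens to 85 mm and grips with 20 to 120 N. Pads are 22 mm wide; open, the fingers measure 114 mm over their backs; the gripper's body (76 mm by 85 mm) begins 54 mm behind the grasp point. The pads swing forward as they close: fully open they stand 13 mm farther back than shut.
Start: joints at [1.213, 0.332, -0.065, 1.46, 0.022, 1.35, -0.088], TCP at [0.205, -0.59, 0.242] pointing down, gripper open.
Joint ranges: [-2.6, 2.6], [-0.5, 2.12], [-1.47, 1.34], [0.16, 2.42], [-1.27, 4.41], [0.06, 2.06], [-2.6, 2.6]. Speed limits (rad/s): [2.22, 2.22, 2.79, 2.79, 3.14, 3.14, 3.14].

## Interface

Orientations are given as a unit quaternion [x, y, z, w].
In Python, from workcell import * gives the robot as it stands.
- The arm moves only by the tool apply_moves, never from a script. Its argument "rows" is a list of rows, each an object of numbers: "x", "y", "z": the shift along the tool's x, y, z in mm; "ax", "ay", "az": the turn, a rotation vector about the tool's x, y, z in degrees; "gripper": the closure, from 0 (fully open) to 1 (shut). A call has 1 to 5 rows; each row shifts and turns the commanded pose from where the row before left it, along the tool's axes as they then stand; what a row does not reach is not made up. A row lasts 1/12 s, in which the tool goes at most 41.7 mm and 7.16 degrees, less where a joint would pass 70% of its speed; a pose out of reach is approached as far as the arm can. A call with a gripper value outside its range is refused whole. The fingers move at their own pace and stop on an object; "newtons" is the grip in N (left out, the last holds). Time passes only in rows, so rows that do not move let the fingers close. It gives the time, the measured TCP pose, the force, the opening and the grip force at its end, in the units of the state.
- get_obs(): the state, without advancing time (a new reading comes with each control period).
- camera(name): name is "scene" or "side" or "wrist"; returns a dict with "color" (384x512x3 uint8, red, green, blue), "fov_y" (degrees; the focal length in pixels is half the picture's height over the tangent of half this angle, whatever the lens; pixels are square), "cx", "cy" (the principal point, pixels), "rvec" (rotation vector, rad) and "tvec" (3), from world to camera coordinates, as OpenCV has them. Camera axes: x right, y down, z forward; pixel columns grow to the right and rows downward; lengths in m; the calibration is good to about 2 mm. A picture is of the moment at which its call begins. There is no depth.
- hand_in(): hands the job in; it is judged then, once.
The state is a dict: "clock": time; "joint_pos": joint angles; "joint_velocities": joint speeds; "tau": joint torques, N m; "position": TCP position; "ee_rot": TCP orientation; "ft_force": force on the tool from outside, world axes, zero at the start; "torque": the same for the moment, N m; "grip_width": opening from 0.0 (shut) to 1.0 (fully open); "grasp_force": force on a finger pad.
Only numpy, scipy, OpenCV 4.12 (cv2) and the standard library are available. Lean on these libraries where they do the work, as an engineer would, in place of code of your own. Each camera call takes 0.05 s, during which the arm holds its last target. There are 200 camera calls.

## Task

Push the white bottle that stands in the blue cradle over, so that it topples into the cradle's trough and lies there with its cap toward the far end of the trough; then flip the orange keeper over it and push it fully down onto its post. Only push with the fingers: do not grasp, lift or carry the bottle, and leave the other things on the bench where they are.

Things in the scene. Friction and masses are not known exactly. Their poses are not given: they have to be found in the camera images.
- cradle: Blue fixed cradle, 120 mm along its x, 235 mm along its y (y -112 to +122). Origin at bench level near its middle. Seat at the -y end, trough from there along +y. Steel posts at y +30 mm, 10 mm thick: two for the keeper's hinge at x -55 mm, 90 mm high, one to rest it at x +55 mm, 82 mm high.
- seat (a point): Centre of the cradle's seat floor, 10 mm above the bench, at cradle y -72 mm. The bottle stands here between two guide cheeks, 77 mm above the bench, inner faces at x +-33 mm, y -109 to -22 mm. Behind it a rim 8 mm high at y -109 mm; ahead (y -39 mm) an 8 mm step up to the trough: it stops the foot, so that a push at the bottle's upper half tips it.
- trough (a point): On the bottom of the trough, 18 mm above the bench, at cradle y +26 mm: below the middle of the bottle once it lies, cap toward +y. Trough y -39 to +115 mm, then an end wall 44 mm high. Flanks slope up 40 degrees to about 48 mm height at x +-48 mm and centre the bottle, which lies with its axis 48 mm, its top side 78 mm above the bench.
- bottle: White plastic bottle with a blue band, 60 mm diameter, 140 mm high, about 0.18 kg, loose, standing in the cradle's seat. Straight sides to about 100 mm, then a shoulder to a 30 mm cap. Origin at the centre of its foot, z along its axis to the cap.
- bottle_mid (a point): Centre of the white bottle, on its axis half-way up (70 mm above its foot).
- keeper (a joint): Angle of the orange keeper, a flat bar 118 x 28 x 6 mm. 0: closed, level across the trough, 5 mm above the lying bottle, end on the rest post, top face 89 mm above the bench; 1.57: upright. Starts leaning outward (to the cradle's -x) at 1.65 to 1.85; stop at 1.95. Stiff friction hinge: stays where left, moves under about 1 N at its end.
- keeper_hinge (a point): Axis of the keeper's hinge at mid width, at x = -55 mm, y = +30 mm of the cradle, 86 mm above the bench; the axis runs along the cradle's y. Does not move with the keeper.
- keeper_end (a point): On the keeper 113 mm from the hinge axis, 5 mm short of its free end, on the face that is on top when it is closed; moves with it.
- tape_roll: Bystander: roll of brown tape lying flat, 100 mm diameter, 48 mm high, loose. Origin under its middle.
- amber: Bystander: small amber bottle with a white cap, 42 mm diameter, 85 mm high, loose. Origin at the centre of its foot.
- jar_a: Bystander: jar of dark red ink with a pale yellow lid, 70 mm diameter, 76 mm high, loose. Origin at the centre of its foot.
- jar_b: Bystander: jar of yellow ink with a pale yellow lid, 70 mm diameter, 76 mm high, loose, right front. Origin at the centre of its foot.
- timer: Bystander: white timer standing on its edge, 24 by 62 by 66 mm high, loose, behind the balance. Origin under its middle.
- dish: Bystander: small white dish with red paint, 71 mm diameter, 18 mm high, loose, at the front. Origin under its middle.

How it is judged:
On the way, in this order (a step that is already met when the one before it is completed fails the run):
1. the bottle lies in the trough, with the keeper still open (angle between bottle's own z axis and vertical between 1.42 and 1.72 rad and angle between the z axis of bottle and the y axis of cradle, either way round below 0.15 rad and x of bottle_mid in the frame of cradle between -0.012 and 0.012 m and y of bottle_mid in the frame of cradle between 0 and 0.05 m and z of bottle_mid in the frame of cradle below 0.058 m and y of bottle in the frame of cradle below -0.01 m and value of joint keeper above 0.8 rad), for 0.2 s.
2. the keeper is flipped over the lying bottle and fully down (angle between bottle's own z axis and vertical between 1.42 and 1.72 rad and angle between the z axis of bottle and the y axis of cradle, either way round below 0.15 rad and x of bottle_mid in the frame of cradle between -0.012 and 0.012 m and y of bottle_mid in the frame of cradle between 0 and 0.05 m and z of bottle_mid in the frame of cradle below 0.058 m and y of bottle in the frame of cradle below -0.01 m and value of joint keeper below 0.08 rad), for 0.2 s.
At the end, for the whole second after the job is handed in: Bottle lies at rest in the trough, cap away from the seat, level and in line with it within 0.15 rad, its middle within 12 mm of the centre line, at cradle y 0 to 50 mm and under 58 mm high; keeper within 0.08 rad of closed; bystanders upright (all of step 2 and linear speed of bottle below 0.02 m/s and angular speed of bottle below 0.3 rad/s and angle between each of tape_roll, amber, jar_a, jar_b, timer, dish's own z axis and vertical below 0.2 rad); the robot touches nothing.
It fails at once if the bottle is lifted (z of bottle_mid in the frame of cradle above 0.115 m).
It fails at once if the bottle is carried or slid out of its seat while still upright (foot more than 40 mm away) (angle between bottle's own z axis and vertical below 0.3 rad and distance of bottle from where it was at the start of the episode above 0.04 m).
It fails at once if a bystander is moved by more than 20 mm (distance of any of tape_roll, amber, jar_a, jar_b, timer, dish from where it was at the start of the episode above 0.02 m).
It also fails if it takes over 48 s, if anything falls off the work surface, if the arm or the gripper's body presses on something with over 40 N, if the wrist force passes 120 N, or if a joint passes its speed limit or range.

## Working session

There is one attempt and no reset: what is moved stays moved. The work goes in short steps, Python scripts to look and compute and a tool call to move; the robot and the scene stay as the last step left them, time stands still between calls to the robot, and variables do not carry over. Pictures are saved under pics/ and viewed, at most 10 in all, crops included, and the job is handed in when it is done.

Besides the shell and the picture viewer there is one more tool, called after "Request:" as name(argument=value, ...) on one line, values as JSON. apply_moves: Moves the arm, as the interface text tells. Its arguments: {"type":"object","properties":{"rows":{"type":"array","items":{"type":"object","properties":{"x":{"type":"number"},"y":{"type":"number"},"z":{"type":"number"},"ax":{"type":"number"},"ay":{"type":"number"},"az":{"type":"number"},"gripper":{"type":"number"}}}},"newtons":{"type":"number"}},"required":["rows"]}

```bash
mkdir -p pics; ls
python3 - <<'E'
from workcell import *
import cv2,numpy as np,pickle
o=get_obs();print({k:np.round(v,3) for k,v in o.items()})
d={n:camera(n) for n in("scene","side","wrist")}
pickle.dump(d,open('c0.pkl','wb'))
for n in d:
    print(n,d[n]['fov_y'],d[n]['cx'],d[n]['cy'],d[n]['rvec'],d[n]['tvec'])
for n in("scene","side"):cv2.imwrite(f'pics/{n}0.png',cv2.resize(d[n]['color'][:,:,::-1],(800,600)))
E
```

```text
pics
{'clock': np.float64(0.0), 'joint_pos': array([ 1.213,  0.333, -0.065,  1.461,  0.022,  1.35 , -0.089]), 'joint_velocities': array([-0.   , -0.001,  0.   ,  0.001, -0.   , -0.001,  0.001]), 'tau': array([-1.0000e-03, -6.2546e+01,  4.9000e-02, -3.9161e+01,  1.6000e-02,
        1.0000e-02, -0.0000e+00]), 'position': array([ 0.205, -0.59 ,  0.241]), 'ee_rot': array([ 0.986,  0.167, -0.   , -0.001]), 'ft_force': array([0.67 , 0.348, 0.328]), 'torque': array([ 0.006, -0.022,  0.001]), 'grasp_force': np.float64(0.0), 'grip_width': np.float64(1.002)}
scene 51.961018502170944 257.4993801483866 194.06724497692588 [ 1.06328665 -2.53140034  0.91963962] [0.4283962  0.28279589 0.99893337]
side 50.800231817588724 260.3309368510985 189.77379212466113 [2.31496918 0.05134572 0.00727436] [-0.53134781  0.10859642  1.031242  ]
wrist 61.23353185429307 256.42181088865345 192.09546583606013 [-2.35159796  1.67106507  0.25697603] [-0.62421506 -0.03950963  0.37975517]
```

View pics/scene0.png

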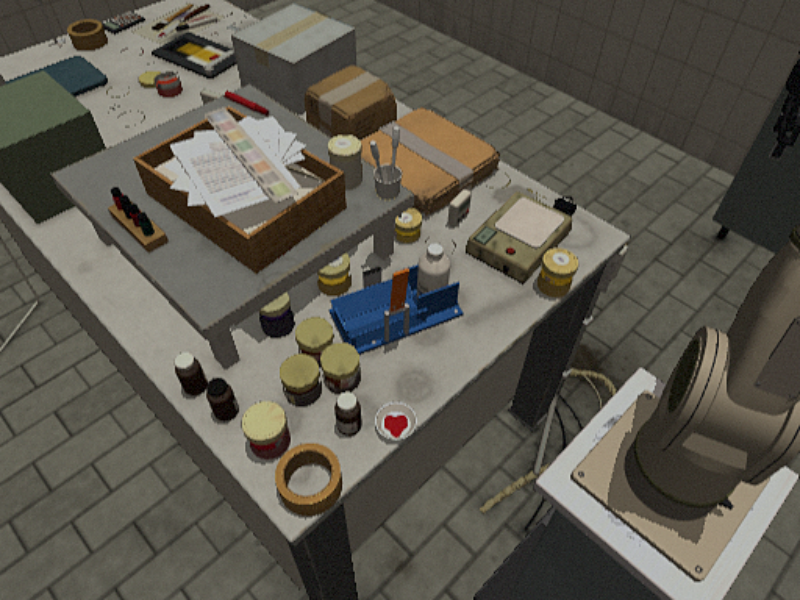

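View pics/side0.png

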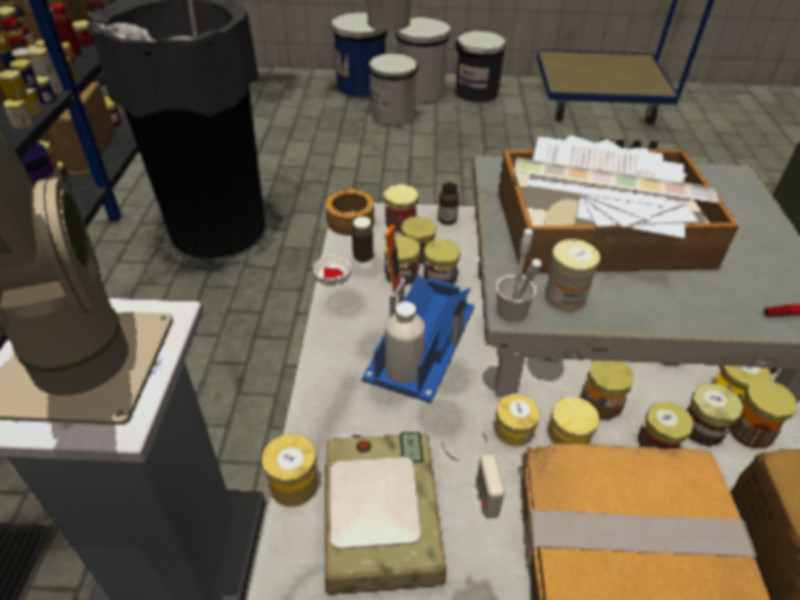

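The scene view shows the bottle at (434,270), the keeper at (400,290) and the cradle at about (395,310). In the side view the bottle is at (405,345), with the cradle's near base corners at (365,378) and (432,397). Next I'll zoom in for exact pixels.

```bash
cat > h.py <<'E'
import numpy as np,cv2,pickle
def K(c):
    f=192/np.tan(np.radians(c['fov_y']/2));return np.array([[f,0,c['cx']],[0,f,c['cy']],[0,0,1]])
def ray(c,p):
    R=cv2.Rodrigues(c['rvec'])[0];o=-R.T@c['tvec'];d=R.T@np.linalg.inv(K(c))@[p[0],p[1],1.];return o,d/np.linalg.norm(d)
def plane(c,p,z):
    o,d=ray(c,p);return o+d*(z-o[2])/d[2]
def tri(c1,p1,c2,p2):
    o1,d1=ray(c1,p1);o2,d2=ray(c2,p2)
    s=np.linalg.lstsq(np.c_[d1,-d2],o2-o1,rcond=None)[0]
    a,b=o1+s[0]*d1,o2+s[1]*d2;return (a+b)/2,np.linalg.norm(a-b)
def proj(c,P):
    return cv2.projectPoints(np.float64(P).reshape(-1,3),c['rvec'],c['tvec'],K(c),None)[0][:,0]
E
python3 - <<'E'
from h import *
d=pickle.load(open('c0.pkl','rb'))
for n in d: print(n,'cam pos',np.round(ray(d[n],(256,192))[0],3))
s=d['scene']['color'][140:250,195:315,::-1]; t=d['side']['color'][135:265,215:315,::-1]
a=cv2.resize(s,None,fx=4,fy=4,interpolation=cv2.INTER_CUBIC);b=cv2.resize(t,None,fx=3.2,fy=3.2*440/416,interpolation=cv2.INTER_CUBIC)
b=cv2.resize(b,(320,440))
cv2.imwrite('pics/z0.png',np.hstack([a,b]))
for n in('scene','side'):
    h=cv2.cvtColor(d[n]['color'],cv2.COLOR_RGB2HSV)
    m=cv2.inRange(h,(100,150,40),(125,255,255))
    if n=='side': m[:, :220]=0; m[:170]=0;m[:,310:]=0;m[270:]=0
    k,l,st,ce=cv2.connectedComponentsWithStats(m);i=1+np.argmax(st[1:,4])
    hull=cv2.convexHull(np.argwhere(l==i)[:,::-1].astype(np.int32))
    print(n,st[i],cv2.approxPolyDP(hull,1.5,True)[:,0].tolist())
    m=cv2.inRange(h,(3,180,120),(15,255,255))
    k,l,st,ce=cv2.connectedComponentsWithStats(m)
    for j in range(1,k):
        if st[j,4]>25:print('or',st[j],ce[j],cv2.minAreaRect(np.argwhere(l==j)[:,::-1].astype(np.int32)))
E
```

```text
scene cam pos [0.016 0.61  0.943]
side cam pos [ 0.538 -0.666  0.79 ]
wrist cam pos [ 0.277 -0.565  0.373]
scene [ 211  179   40   47 1116] [[250, 179], [247, 219], [229, 225], [220, 217], [211, 199], [212, 192]]
side [ 233  178   66   78 1264] [[298, 186], [290, 222], [275, 255], [233, 242], [267, 178]]
```

View pics/z0.png

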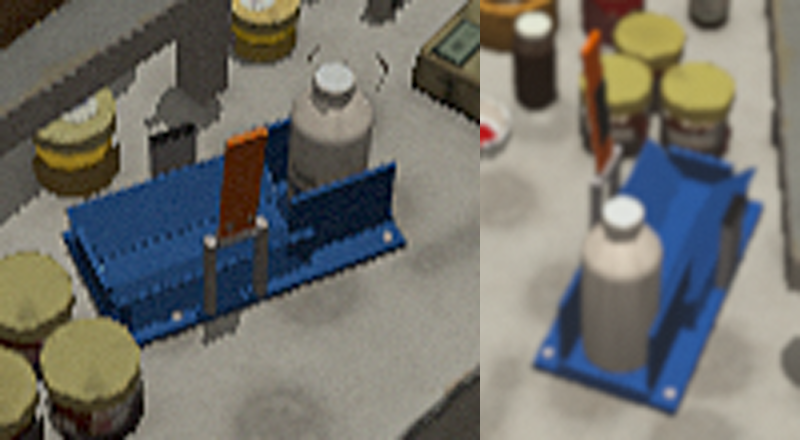

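The crops show clean base corners, the cap disc at (335,72) and (625,207), and the keeper tip at (249,133) and (593,32). I'll convert these to world positions.

Run:
```python
from h import *
d=pickle.load(open('c0.pkl','rb'));S=d['scene'];T=d['side']
s=lambda x,y:(195+x/4-.4,140+y/4-.4); t=lambda x,y:(215+(x-480)/3.2-.4,135+y/3.385-.4)
P=lambda *a:print(a[0],*[np.round(v,4) for v in a[1:]])
P('cap',*tri(S,s(335,72),T,t(625,205)))
P('cap planes z.15',plane(S,s(335,72),.15),plane(T,t(625,205),.15))
P('tip',*tri(S,s(249,131),T,t(593,32)))
P('hinge posts top',plane(S,s(210,241),.09),plane(S,s(263,219),.09))
for z in(0,.008):
    A=plane(T,t(533,370),z);B=plane(T,t(676,413),z);C=plane(T,t(763,203),z);P('side NL,NR,FR',A,B,C,np.linalg.norm(A-B),np.linalg.norm(C-B))
    D=plane(S,s(406,243),z);E=plane(S,s(135,344),z);P('scene seat-L, far-L',D,E,np.linalg.norm(D-E))
    v=E-D;print('yaw from long edge',np.degrees(np.arctan2(-v[0],v[1])),'from R edge',np.degrees(np.arctan2(-(C-B)[0],(C-B)[1])))
P('tape',plane(S,(309*.64,468*.64),.048));P('amber',plane(S,(348*.64,398*.64),.085))
P('dish',plane(S,(396*.64,422*.64),.01));P('jarb',plane(S,(560*.64,257*.64),.076));P('timer',plane(S,(460*.64,196*.64),.066))
P('jars',plane(S,(340*.64,358*.64),.076),plane(S,(315*.64,333*.64),.076))
P('shelf edge bottom corners', *[tri(S,a,T,b) [0] for a,b in [((205*.64,330*.64),(475*.64,160*.64)),((408*.64,200*.64),(487*.64,335*.64))]])
```

```text
cap [0.5256 0.0051 0.1534] 0.0038
cap planes z.15 [0.5257 0.0024 0.15  ] [0.5272 0.01   0.15  ]
tip [0.4945 0.1245 0.2077] 0.0073
hinge posts top [0.5114 0.1389 0.09  ] [0.4999 0.0984 0.09  ]
side NL,NR,FR [ 0.4589 -0.0137  0.    ] [ 0.5715 -0.0479  0.    ] [0.6477 0.178  0.    ] 0.1176 0.2384
scene seat-L, far-L [ 0.4578 -0.0176  0.    ] [ 0.5323  0.1948 -0.    ] 0.2251
yaw from long edge -19.34426531534621 from R edge -18.63872123475219
side NL,NR,FR [ 0.4597 -0.0203  0.008 ] [ 0.5711 -0.0541  0.008 ] [0.6466 0.1694 0.008 ] 0.1164 0.236
scene seat-L, far-L [ 0.454  -0.0123  0.008 ] [0.5279 0.1983 0.008 ] 0.2232
yaw from long edge -19.344265315346192 from R edge -18.6387212347522
tape [0.3966 0.4138 0.048 ]
amber [0.4298 0.3017 0.085 ]
dish [0.3743 0.2476 0.01  ]
jarb [ 0.383  -0.2098  0.076 ]
timer [ 0.6468 -0.2123  0.066 ]
jars [0.5021 0.2563 0.076 ] [0.5725 0.2529 0.076 ]
shelf edge bottom corners [0.6442 0.4089 0.1618] [ 0.6436 -0.0481  0.1542]
```

```bash
cat >> h.py <<'E'
from scipy.spatial.transform import Rotation as Ro
a=np.radians(-18.5);EX=np.array([np.cos(a),np.sin(a),0]);EY=np.array([-np.sin(a),np.cos(a),0])
O=np.array([.5488,.0733,0]);C=np.c_[EX,EY,[0,0,1]]
def st(o,tips,target=None):
    R=Ro.from_quat(o['ee_rot']).as_matrix();tip=np.array(o['position'])+R[:,2]*tips
    print('t',round(float(o['clock']),2),'tip in cradle mm',np.round(1e3*C.T@(tip-O),1),'F cradle',np.round(C.T@o['ft_force'],1),'grip',round(float(o['grip_width']),2))
    Rd=np.c_[EY,EX,[0,0,-1]]  # tool x along cradle y
    print('turn (tool, deg)',np.round(np.degrees(Ro.from_matrix(R.T@Rd).as_rotvec()),1))
    if target is not None:print('shift tool mm',np.round(1e3*R.T@(O+C@(np.array(target)/1e3)-tip),1))
E
python3 - <<'E'
from workcell import *;from h import *
print(tcp_to_tips);st(get_obs(),tcp_to_tips,[0,-150,200])
E
```

```text
0.011
t 0.15 tip in cradle mm [-115.3 -738.1  230.7] F cradle [-1.  -0.2 -0.6] grip 1.0
turn (tool, deg) [ -0.1  -0.  -52.3]
shift tool mm [ 450.7 -394.9   31.1]
```

Request:
apply_moves(rows=[{"x":30,"y":-26,"gripper":1},{"x":30,"y":-26},{"x":30,"y":-26},{"x":30,"y":-26},{"x":30,"y":-26}])

```text
invalid input at $.rows[0]: expected keys x, y, z, ax, ay, az, gripper
```

Request:
apply_moves(rows=[{"x":30,"y":-26,"z":0,"ax":0,"ay":0,"az":0,"gripper":1},{"x":30,"y":-26,"z":0,"ax":0,"ay":0,"az":0,"gripper":1},{"x":30,"y":-26,"z":0,"ax":0,"ay":0,"az":0,"gripper":1},{"x":30,"y":-26,"z":0,"ax":0,"ay":0,"az":0,"gripper":1},{"x":30,"y":-26,"z":0,"ax":0,"ay":0,"az":0,"gripper":1}])

```text
clock: 0.57
position: [0.3048, -0.4164, 0.2421]
ee_rot: [0.986, 0.167, -0.0, -0.0]
ft_force: [0.6, -0.6, 0.9]
grip_width: 0.302
grasp_force: 0.0
```

Request:
apply_moves(rows=[{"x":30,"y":-26,"z":0,"ax":0,"ay":0,"az":0,"gripper":1},{"x":30,"y":-26,"z":0,"ax":0,"ay":0,"az":0,"gripper":1},{"x":30,"y":-26,"z":0,"ax":0,"ay":0,"az":0,"gripper":1},{"x":30,"y":-26,"z":0,"ax":0,"ay":0,"az":0,"gripper":1},{"x":30,"y":-26,"z":0,"ax":0,"ay":0,"az":0,"gripper":1}])

```text
clock: 0.98
position: [0.4037, -0.2443, 0.2423]
ee_rot: [0.986, 0.167, -0.0, 0.0]
ft_force: [0.1, -0.8, 0.3]
grip_width: 0.001
grasp_force: 0.0
```

Request:
apply_moves(rows=[{"x":0,"y":0,"z":0,"ax":0,"ay":0,"az":-6.5,"gripper":1},{"x":0,"y":0,"z":0,"ax":0,"ay":0,"az":-6.5,"gripper":1},{"x":0,"y":0,"z":0,"ax":0,"ay":0,"az":-6.5,"gripper":1},{"x":0,"y":0,"z":0,"ax":0,"ay":0,"az":-6.5,"gripper":1},{"x":0,"y":0,"z":0,"ax":0,"ay":0,"az":-6.5,"gripper":1}])

```text
clock: 1.4
position: [0.4032, -0.246, 0.2421]
ee_rot: [0.899, 0.439, -0.0, -0.0]
ft_force: [-0.2, -0.2, -0.1]
grip_width: -0.0
grasp_force: 0.0
```

Request:
apply_moves(rows=[{"x":0,"y":0,"z":0,"ax":0,"ay":0,"az":-6.5,"gripper":1},{"x":0,"y":0,"z":0,"ax":0,"ay":0,"az":-6.5,"gripper":1},{"x":0,"y":0,"z":0,"ax":0,"ay":0,"az":-6.5,"gripper":1},{"x":0,"y":0,"z":0,"ax":0,"ay":0,"az":0,"gripper":1},{"x":0,"y":0,"z":0,"ax":0,"ay":0,"az":0,"gripper":1}])

```text
clock: 1.82
position: [0.4032, -0.2461, 0.2422]
ee_rot: [0.814, 0.581, -0.0, -0.0]
ft_force: [-0.5, -0.5, 0.6]
grip_width: 0.001
grasp_force: 0.0
```

Run:
```python
from workcell import *;from h import *
st(get_obs(),tcp_to_tips,[0,-150,200])
```

```text
t 1.82 tip in cradle mm [ -36.8 -349.1  231.2] F cradle [-0.3 -0.6  0.6] grip 0.0
turn (tool, deg) [-0.  -0.  -0.5]
shift tool mm [199.4  34.9  31.2]
```

Request:
apply_moves(rows=[{"x":40,"y":7,"z":0,"ax":0,"ay":0,"az":0,"gripper":1},{"x":40,"y":7,"z":0,"ax":0,"ay":0,"az":0,"gripper":1},{"x":40,"y":7,"z":0,"ax":0,"ay":0,"az":0,"gripper":1},{"x":40,"y":7,"z":0,"ax":0,"ay":0,"az":0,"gripper":1},{"x":40,"y":7,"z":0,"ax":0,"ay":0,"az":0,"gripper":1}])

```text
clock: 2.23
position: [0.5015, -0.0664, 0.2425]
ee_rot: [0.815, 0.58, 0.0, 0.0]
ft_force: [0.2, -0.9, -0.8]
grip_width: -0.001
grasp_force: 0.0
```

Request:
apply_moves(rows=[{"x":0,"y":0,"z":35,"ax":0,"ay":0,"az":0,"gripper":1},{"x":0,"y":0,"z":35,"ax":0,"ay":0,"az":0,"gripper":1},{"x":0,"y":0,"z":35,"ax":0,"ay":0,"az":0,"gripper":1},{"x":0,"y":0,"z":35,"ax":0,"ay":0,"az":0,"gripper":1},{"x":0,"y":0,"z":0,"ax":0,"ay":0,"az":0,"gripper":1}])

```text
clock: 2.65
position: [0.4969, -0.0678, 0.0964]
ee_rot: [0.814, 0.581, -0.003, -0.004]
ft_force: [-1.4, -0.4, -1.4]
grip_width: -0.0
grasp_force: 0.0
```

Run:
```python
from workcell import *;from h import *
st(get_obs(),tcp_to_tips,[0,-110,90])
a,b=[camera(n)['color'][:,:,::-1] for n in('scene','side')]
a=cv2.resize(a[120:260,190:340],(429,400),interpolation=2);b=cv2.resize(b[115:275,200:340],(350,400),interpolation=2)
cv2.imwrite('pics/z1.png',np.hstack([a,b]))
```

```text
t 2.65 tip in cradle mm [  -4.6 -150.3   85.4] F cradle [-1.2 -0.8 -1.4] grip -0.0
turn (tool, deg) [-0.5  0.1 -0.5]
shift tool mm [40.3  4.2 -4.7]
```

View pics/z1.png

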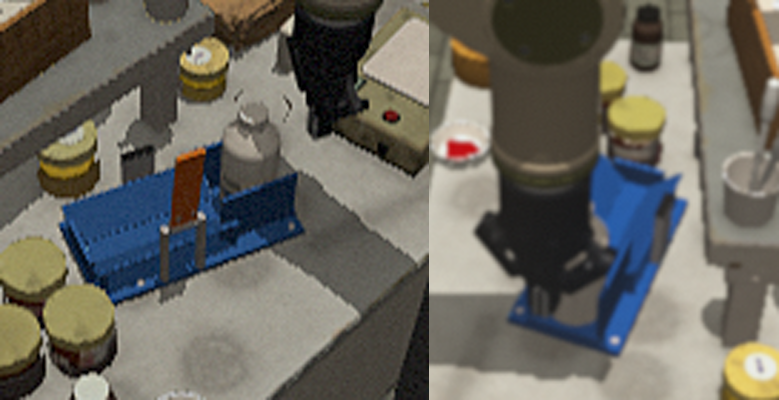

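The fingers stand behind the bottle, in line with it, and the keeper is untouched. Now I'll push.

Request:
apply_moves(rows=[{"x":10,"y":4,"z":-8,"ax":0,"ay":0,"az":0,"gripper":1},{"x":10,"y":0,"z":0,"ax":0,"ay":0,"az":0,"gripper":1},{"x":10,"y":0,"z":0,"ax":0,"ay":0,"az":0,"gripper":1},{"x":5,"y":0,"z":0,"ax":0,"ay":0,"az":0,"gripper":1},{"x":5,"y":0,"z":0,"ax":0,"ay":0,"az":0,"gripper":1}])

```text
clock: 3.17
position: [0.5183, -0.0303, 0.1111]
ee_rot: [0.813, 0.582, 0.0, 0.001]
ft_force: [0.3, 0.3, -0.1]
grip_width: -0.002
grasp_force: 0.1
```

Request:
apply_moves(rows=[{"x":5,"y":0,"z":0,"ax":0,"ay":0,"az":0,"gripper":1},{"x":5,"y":0,"z":0,"ax":0,"ay":0,"az":0,"gripper":1},{"x":5,"y":0,"z":0,"ax":0,"ay":0,"az":0,"gripper":1},{"x":5,"y":0,"z":0,"ax":0,"ay":0,"az":0,"gripper":1},{"x":5,"y":0,"z":0,"ax":0,"ay":0,"az":0,"gripper":1}])

```text
clock: 3.58
position: [0.5258, -0.0076, 0.1102]
ee_rot: [0.813, 0.582, -0.0, -0.0]
ft_force: [-0.6, -0.7, 0.4]
grip_width: -0.001
grasp_force: 0.1
```

Run:
```python
from workcell import *;from h import *
st(get_obs(),tcp_to_tips,[0,-50,92])
a,b=[camera(n)['color'][:,:,::-1] for n in('scene','side')]
a=cv2.resize(a[120:260,190:340],(429,400),interpolation=2);b=cv2.resize(b[115:275,200:340],(350,400),interpolation=2)
cv2.imwrite('pics/z2.png',np.hstack([a,b]))
```

```text
t 3.58 tip in cradle mm [  3.8 -84.   99.2] F cradle [-0.4 -0.8  0.4] grip -0.0
turn (tool, deg) [-0.   0.  -0.3]
shift tool mm [34.  -4.   7.2]
```

View pics/z2.png

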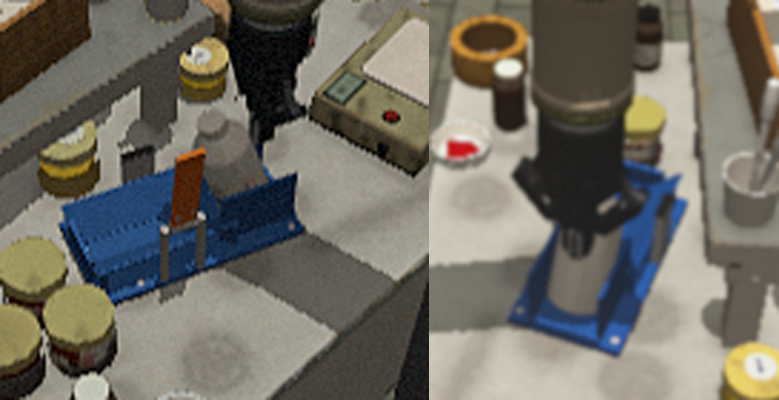

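The bottle is tilting over the step, about 25° so far. I'll keep pushing gently, correcting sideways by 4 mm and lowering 5 mm.

Request:
apply_moves(rows=[{"x":5,"y":-2,"z":3,"ax":0,"ay":0,"az":0,"gripper":1},{"x":5,"y":-2,"z":2,"ax":0,"ay":0,"az":0,"gripper":1},{"x":5,"y":0,"z":0,"ax":0,"ay":0,"az":0,"gripper":1},{"x":5,"y":0,"z":0,"ax":0,"ay":0,"az":0,"gripper":1},{"x":5,"y":0,"z":0,"ax":0,"ay":0,"az":0,"gripper":1}])

```text
clock: 4.1
position: [0.5301, 0.0177, 0.1053]
ee_rot: [0.813, 0.582, 0.0, 0.0]
ft_force: [-0.5, 0.6, 0.7]
grip_width: -0.001
grasp_force: 0.0
```

Request:
apply_moves(rows=[{"x":5,"y":0,"z":0,"ax":0,"ay":0,"az":0,"gripper":1},{"x":0,"y":0,"z":0,"ax":0,"ay":0,"az":0,"gripper":1},{"x":0,"y":0,"z":0,"ax":0,"ay":0,"az":0,"gripper":1},{"x":0,"y":0,"z":0,"ax":0,"ay":0,"az":0,"gripper":1},{"x":0,"y":0,"z":0,"ax":0,"ay":0,"az":0,"gripper":1}])

```text
clock: 4.52
position: [0.5316, 0.0214, 0.1053]
ee_rot: [0.813, 0.582, -0.0, 0.0]
ft_force: [0.3, -0.4, -0.1]
grip_width: 0.004
grasp_force: 0.0
```

Run:
```python
from workcell import *;from h import *
st(get_obs(),tcp_to_tips,[-115,30,260])
c={n:camera(n) for n in('scene','side')};pickle.dump(c,open('c1.pkl','wb'))
a,b=[c[n]['color'][:,:,::-1] for n in c]
a=cv2.resize(a[120:260,190:340],(429,400),interpolation=2);b=cv2.resize(b[115:275,200:340],(350,400),interpolation=2)
cv2.imwrite('pics/z3.png',np.hstack([a,b]))
```

```text
t 4.52 tip in cradle mm [  0.1 -54.7  94.3] F cradle [ 0.4 -0.2 -0.1] grip 0.0
turn (tool, deg) [ 0.   0.  -0.3]
shift tool mm [  84.  -115.6 -165.7]
```

View pics/z3.png

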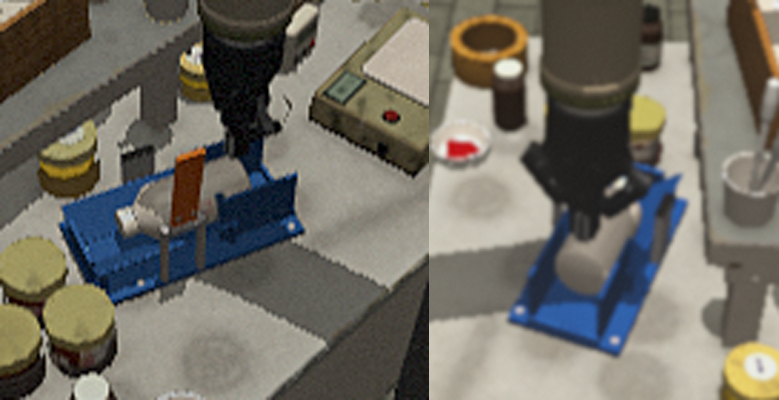

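The bottle lies in the trough with its cap toward the far end, and the keeper is still open. I'll check its position and move the hand up and round to the keeper's outer side.

Request:
apply_moves(rows=[{"x":0,"y":0,"z":-34,"ax":0,"ay":0,"az":0,"gripper":1},{"x":0,"y":0,"z":-34,"ax":0,"ay":0,"az":0,"gripper":1},{"x":0,"y":0,"z":-34,"ax":0,"ay":0,"az":0,"gripper":1},{"x":0,"y":0,"z":-34,"ax":0,"ay":0,"az":0,"gripper":1},{"x":0,"y":0,"z":-34,"ax":0,"ay":0,"az":0,"gripper":1}])

```text
clock: 5.03
position: [0.5312, 0.0216, 0.2771]
ee_rot: [0.813, 0.582, 0.0, 0.0]
ft_force: [0.5, -0.4, -0.1]
grip_width: 0.002
grasp_force: 0.0
```

Request:
apply_moves(rows=[{"x":21,"y":-33,"z":0,"ax":0,"ay":0,"az":0,"gripper":1},{"x":21,"y":-33,"z":0,"ax":0,"ay":0,"az":0,"gripper":1},{"x":21,"y":-33,"z":0,"ax":0,"ay":0,"az":0,"gripper":1},{"x":21,"y":-33,"z":0,"ax":0,"ay":0,"az":0,"gripper":1},{"x":0,"y":0,"z":0,"ax":0,"ay":0,"az":0,"gripper":1}])

```text
clock: 5.45
position: [0.4297, 0.1502, 0.276]
ee_rot: [0.811, 0.586, 0.0, 0.0]
ft_force: [-0.4, 1.3, -0.5]
grip_width: 0.001
grasp_force: 0.0
```

Run:
```python
from workcell import *;from h import *
st(get_obs(),tcp_to_tips,[-130,30,180])
c={n:camera(n) for n in('scene','side')}
p=plane(c['scene'],(190+124/2.86,120+222/2.86),.048);print('cap in cradle',np.round(1e3*C.T@(p-O)))
a,b=[c[n]['color'][:,:,::-1] for n in c]
a=cv2.resize(a[120:260,190:340],(429,400),interpolation=2);b=cv2.resize(b[115:275,200:340],(350,400),interpolation=2)
cv2.imwrite('pics/z4.png',np.hstack([a,b]))
```

```text
t 5.45 tip in cradle mm [-137.4   35.1  265. ] F cradle [-0.8  1.1 -0.5] grip 0.0
turn (tool, deg) [ 0.1 -0.   0.2]
shift tool mm [-5.2  7.3 85. ]
cap in cradle [-1. 69. 48.]
```

View pics/z4.png

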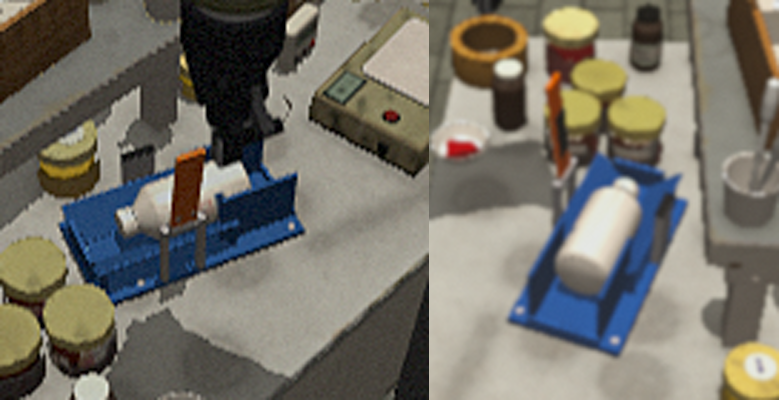

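The bottle's foot end shows at (578,272) in the side crop and its cap end at (118,220) in the scene crop. I'll work out its y before closing the keeper.

Run:
```python
from workcell import *;from h import *
c={n:camera(n) for n in('scene','side')}
f=lambda p:np.round(1e3*C.T@(p-O))
S,T=c['scene'],c['side']
print('cap end',f(plane(S,(189.6+118/2.86,119.6+220/2.86),.048)))
for q in((578,270),(579,292)):print('foot',f(plane(T,(199.6+(q[0]-429)/2.5,114.6+q[1]/2.5),.048 if q[1]<280 else .018)))
print('cap side view top', f(plane(T,(199.6+(625-429)/2.5,114.6+182/2.5),.06)))
for y in(-60,-44,): pass
for n,x0,y0,s,off in(('scene',190,120,2.86,0),('side',200,115,2.5,429)):
    for y in(-64,-44,76,96,122,-112):
        p=proj(c[n],O+C@np.array([0 if abs(y)<110 else -.06,y/1e3,.048 if abs(y)<110 else 0]))[0];print(n,y,np.round([(p[0]-x0)*s+off,(p[1]-y0)*s]))
```

```text
cap end [ 6. 74. 48.]
foot [ -3. -59.  48.]
foot [ -1. -61.  18.]
cap side view top [ 3. 69. 60.]
scene -64 [239. 179.]
scene -44 [222. 185.]
scene 76 [117. 224.]
scene 96 [ 99. 230.]
scene 122 [101. 311.]
scene -112 [302. 232.]
side -64 [578. 273.]
side -44 [585. 260.]
side 76 [623. 185.]
side 96 [629. 173.]
side 122 [585. 177.]
side -112 [504. 322.]
```

The foot is at about y -61, so the middle is at about +8 mm: in range, but with little margin. I'll nudge the foot about 16 mm toward +y before closing.

Request:
apply_moves(rows=[{"x":-29,"y":27,"z":0,"ax":0,"ay":0,"az":0,"gripper":1},{"x":-29,"y":27,"z":0,"ax":0,"ay":0,"az":0,"gripper":1},{"x":-29,"y":27,"z":0,"ax":0,"ay":0,"az":0,"gripper":1},{"x":-29,"y":27,"z":0,"ax":0,"ay":0,"az":0,"gripper":1},{"x":-29,"y":27,"z":0,"ax":0,"ay":0,"az":0,"gripper":1}])

```text
clock: 6.07
position: [0.5154, -0.0406, 0.2748]
ee_rot: [0.814, 0.581, -0.0, -0.0]
ft_force: [1.1, 0.1, 0.7]
grip_width: -0.003
grasp_force: 0.0
```

Request:
apply_moves(rows=[{"x":0,"y":0,"z":32,"ax":0,"ay":0,"az":0,"gripper":1},{"x":0,"y":0,"z":32,"ax":0,"ay":0,"az":0,"gripper":1},{"x":0,"y":0,"z":32,"ax":0,"ay":0,"az":0,"gripper":1},{"x":0,"y":0,"z":32,"ax":0,"ay":0,"az":0,"gripper":1},{"x":0,"y":0,"z":32,"ax":0,"ay":0,"az":0,"gripper":1}])

```text
clock: 6.48
position: [0.5147, -0.0386, 0.1133]
ee_rot: [0.814, 0.581, -0.0, -0.0]
ft_force: [0.0, 0.4, 1.0]
grip_width: -0.001
grasp_force: 0.0
```

Request:
apply_moves(rows=[{"x":0,"y":0,"z":0,"ax":0,"ay":0,"az":0,"gripper":1}])

```text
clock: 6.57
position: [0.5112, -0.0384, 0.1092]
ee_rot: [0.814, 0.581, -0.004, -0.003]
ft_force: [-1.6, 0.3, -0.3]
grip_width: -0.0
grasp_force: 0.0
```

Run:
```python
from workcell import *;from h import *
st(get_obs(),tcp_to_tips,[0,-108,60])
```

```text
t 6.57 tip in cradle mm [  -0.4 -117.9   98.2] F cradle [-1.6 -0.2 -0.3] grip -0.0
turn (tool, deg) [-0.6  0.1 -0.5]
shift tool mm [10.   0.6 38.1]
```

Request:
apply_moves(rows=[{"x":5,"y":0,"z":10,"ax":0,"ay":0,"az":0,"gripper":1},{"x":5,"y":0,"z":10,"ax":0,"ay":0,"az":0,"gripper":1},{"x":0,"y":0,"z":10,"ax":0,"ay":0,"az":0,"gripper":1},{"x":0,"y":0,"z":10,"ax":0,"ay":0,"az":0,"gripper":1},{"x":0,"y":0,"z":0,"ax":0,"ay":0,"az":0,"gripper":1}])

```text
clock: 6.98
position: [0.5173, -0.0275, 0.0739]
ee_rot: [0.813, 0.582, -0.001, -0.0]
ft_force: [-0.6, -0.1, 0.2]
grip_width: 0.001
grasp_force: 0.0
```

Run:
```python
from workcell import *;from h import *
st(get_obs(),tcp_to_tips,[0,-56,60])
```

```text
t 6.98 tip in cradle mm [   2.1 -105.6   62.9] F cradle [-0.5 -0.3  0.2] grip 0.0
turn (tool, deg) [-0.1  0.  -0.3]
shift tool mm [49.6 -2.4  2.8]
```

Request:
apply_moves(rows=[{"x":8,"y":-2,"z":2,"ax":0,"ay":0,"az":0,"gripper":1},{"x":8,"y":0,"z":0,"ax":0,"ay":0,"az":0,"gripper":1},{"x":8,"y":0,"z":0,"ax":0,"ay":0,"az":0,"gripper":1},{"x":5,"y":0,"z":0,"ax":0,"ay":0,"az":0,"gripper":1},{"x":4,"y":0,"z":0,"ax":0,"ay":0,"az":0,"gripper":1}])

```text
clock: 7.4
position: [0.5273, 0.0055, 0.0738]
ee_rot: [0.813, 0.582, 0.0, 0.0]
ft_force: [-0.7, -2.2, 0.4]
grip_width: -0.0
grasp_force: 0.6
```

Request:
apply_moves(rows=[{"x":4,"y":0,"z":0,"ax":0,"ay":0,"az":0,"gripper":1},{"x":4,"y":0,"z":0,"ax":0,"ay":0,"az":0,"gripper":1},{"x":4,"y":0,"z":0,"ax":0,"ay":0,"az":0,"gripper":1},{"x":4,"y":0,"z":0,"ax":0,"ay":0,"az":0,"gripper":1},{"x":0,"y":0,"z":0,"ax":0,"ay":0,"az":0,"gripper":1}])

```text
clock: 7.82
position: [0.5321, 0.0205, 0.0733]
ee_rot: [0.813, 0.582, 0.0, -0.0]
ft_force: [0.4, 0.2, -0.2]
grip_width: 0.001
grasp_force: 0.0
```

Request:
apply_moves(rows=[{"x":-10,"y":0,"z":0,"ax":0,"ay":0,"az":0,"gripper":1},{"x":-15,"y":0,"z":0,"ax":0,"ay":0,"az":0,"gripper":1},{"x":0,"y":0,"z":-35,"ax":0,"ay":0,"az":0,"gripper":1},{"x":0,"y":0,"z":-41,"ax":0,"ay":0,"az":0,"gripper":1},{"x":0,"y":0,"z":-41,"ax":0,"ay":0,"az":0,"gripper":1}])

```text
clock: 8.23
position: [0.5226, -0.0052, 0.1911]
ee_rot: [0.813, 0.582, -0.001, -0.001]
ft_force: [1.1, -0.3, 0.1]
grip_width: -0.003
grasp_force: 0.0
```

Request:
apply_moves(rows=[{"x":0,"y":0,"z":-41,"ax":0,"ay":0,"az":0,"gripper":1},{"x":0,"y":0,"z":-41,"ax":0,"ay":0,"az":0,"gripper":1},{"x":25,"y":-32,"z":0,"ax":0,"ay":0,"az":0,"gripper":1},{"x":25,"y":-32,"z":0,"ax":0,"ay":0,"az":0,"gripper":1},{"x":25,"y":-32,"z":0,"ax":0,"ay":0,"az":0,"gripper":1}])

```text
clock: 8.65
position: [0.4564, 0.098, 0.2727]
ee_rot: [0.814, 0.581, 0.001, 0.0]
ft_force: [-0.1, 1.0, 0.8]
grip_width: -0.0
grasp_force: 0.0
```

Request:
apply_moves(rows=[{"x":25,"y":-32,"z":0,"ax":0,"ay":0,"az":0,"gripper":1},{"x":0,"y":0,"z":0,"ax":0,"ay":0,"az":0,"gripper":1},{"x":0,"y":0,"z":0,"ax":0,"ay":0,"az":0,"gripper":1}])

```text
clock: 8.9
position: [0.4339, 0.1329, 0.2726]
ee_rot: [0.812, 0.583, 0.0, 0.001]
ft_force: [0.6, -1.1, 0.3]
grip_width: -0.003
grasp_force: 0.0
```

Run:
```python
from workcell import *;from h import *
st(get_obs(),tcp_to_tips,[-130,30,180])
c={n:camera(n) for n in('scene','side')}
a,b=[c[n]['color'][:,:,::-1] for n in c]
a=cv2.resize(a[120:260,190:340],(429,400),interpolation=2);b=cv2.resize(b[115:275,200:340],(350,400),interpolation=2)
cv2.imwrite('pics/z5.png',np.hstack([a,b]))
```

```text
t 8.9 tip in cradle mm [-127.8   20.   261.6] F cradle [ 0.9 -0.8  0.3] grip -0.0
turn (tool, deg) [ 0.1  0.  -0.1]
shift tool mm [10.  -2.3 81.6]
```

View pics/z5.png

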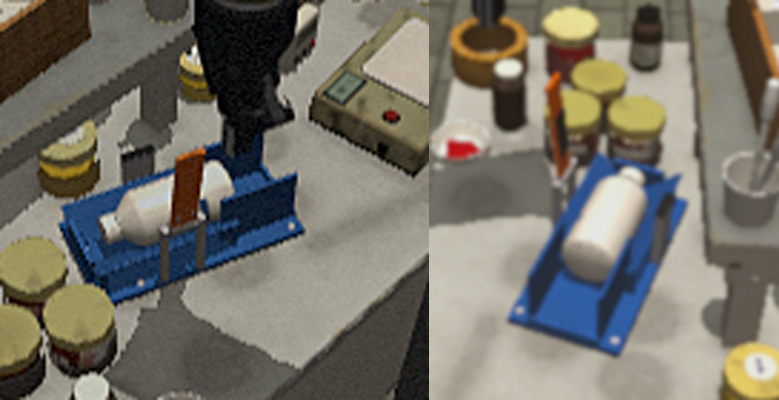

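The bottle is now centred: the foot at (585,260) and cap at (102,231) match a middle at about +26 mm. Next is the keeper.

Request:
apply_moves(rows=[{"x":10,"y":-6,"z":15,"ax":0,"ay":0,"az":0,"gripper":1},{"x":0,"y":0,"z":22,"ax":0,"ay":0,"az":0,"gripper":1},{"x":0,"y":0,"z":22,"ax":0,"ay":0,"az":0,"gripper":1},{"x":0,"y":0,"z":22,"ax":0,"ay":0,"az":0,"gripper":1},{"x":0,"y":0,"z":0,"ax":0,"ay":0,"az":0,"gripper":1}])

```text
clock: 9.42
position: [0.4311, 0.1409, 0.1874]
ee_rot: [0.814, 0.581, -0.003, -0.001]
ft_force: [-0.4, 0.3, -0.4]
grip_width: 0.002
grasp_force: 0.0
```

Request:
apply_moves(rows=[{"x":0,"y":10,"z":0,"ax":0,"ay":0,"az":0,"gripper":1},{"x":0,"y":10,"z":0,"ax":0,"ay":0,"az":0,"gripper":1},{"x":0,"y":10,"z":0,"ax":0,"ay":0,"az":0,"gripper":1},{"x":0,"y":10,"z":0,"ax":0,"ay":0,"az":0,"gripper":1},{"x":0,"y":10,"z":0,"ax":0,"ay":0,"az":0,"gripper":1}])

```text
clock: 9.83
position: [0.4815, 0.1265, 0.192]
ee_rot: [0.813, 0.582, 0.001, 0.0]
ft_force: [-0.8, -0.3, -0.1]
grip_width: -0.0
grasp_force: 0.2
```

Run:
```python
from workcell import *;from h import *
st(get_obs(),tcp_to_tips,[-15,30,180])
```

```text
t 9.83 tip in cradle mm [-80.6  29.1 181. ] F cradle [-0.6 -0.6 -0.1] grip -0.0
turn (tool, deg) [ 0.1 -0.  -0.4]
shift tool mm [ 1.3 65.6  1.1]
```

Request:
apply_moves(rows=[{"x":0,"y":13,"z":0,"ax":0,"ay":0,"az":0,"gripper":1},{"x":0,"y":13,"z":0,"ax":0,"ay":0,"az":0,"gripper":1},{"x":0,"y":13,"z":0,"ax":0,"ay":0,"az":0,"gripper":1},{"x":0,"y":13,"z":3,"ax":0,"ay":0,"az":0,"gripper":1},{"x":0,"y":13,"z":5,"ax":0,"ay":0,"az":0,"gripper":1}])

```text
clock: 10.25
position: [0.543, 0.1055, 0.1837]
ee_rot: [0.813, 0.582, 0.0, 0.0]
ft_force: [-0.5, 0.5, -0.2]
grip_width: 0.003
grasp_force: 0.2
```

Run:
```python
from workcell import *;from h import *
st(get_obs(),tcp_to_tips,[0,30,130])
c={n:camera(n) for n in('scene','side')}
a,b=[c[n]['color'][:,:,::-1] for n in c]
a=cv2.resize(a[120:260,190:340],(429,400),interpolation=2);b=cv2.resize(b[115:275,200:340],(350,400),interpolation=2)
cv2.imwrite('pics/z6.png',np.hstack([a,b]))
```

```text
t 10.25 tip in cradle mm [-15.7  28.7 172.7] F cradle [-0.6  0.3 -0.2] grip 0.0
turn (tool, deg) [ 0.1 -0.  -0.4]
shift tool mm [ 1.3 15.7 42.8]
```

View pics/z6.png

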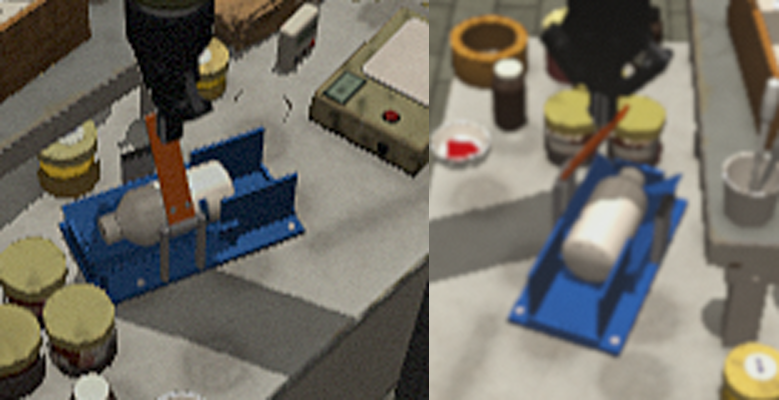

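The keeper is over, at about 55°. I'll follow it down, staying at x ≤ 15 mm to keep the hand clear of the shelf.

Request:
apply_moves(rows=[{"x":0,"y":5,"z":14,"ax":0,"ay":0,"az":0,"gripper":1},{"x":0,"y":5,"z":14,"ax":0,"ay":0,"az":0,"gripper":1},{"x":0,"y":5,"z":14,"ax":0,"ay":0,"az":0,"gripper":1},{"x":0,"y":5,"z":14,"ax":0,"ay":0,"az":0,"gripper":1},{"x":0,"y":5,"z":14,"ax":0,"ay":0,"az":0,"gripper":1}])

```text
clock: 10.77
position: [0.565, 0.0978, 0.1115]
ee_rot: [0.813, 0.582, -0.0, -0.0]
ft_force: [-0.9, -0.2, 0.1]
grip_width: -0.002
grasp_force: 0.2
```

Request:
apply_moves(rows=[{"x":0,"y":0,"z":4,"ax":0,"ay":0,"az":0,"gripper":1},{"x":0,"y":0,"z":3,"ax":0,"ay":0,"az":0,"gripper":1},{"x":0,"y":0,"z":3,"ax":0,"ay":0,"az":0,"gripper":1},{"x":0,"y":0,"z":0,"ax":0,"ay":0,"az":0,"gripper":1}])

```text
clock: 11.1
position: [0.5648, 0.0983, 0.1031]
ee_rot: [0.813, 0.582, -0.0, -0.0]
ft_force: [0.8, -0.3, -0.3]
grip_width: 0.004
grasp_force: 0.0
```

Run:
```python
from workcell import *;from h import *
st(get_obs(),tcp_to_tips,[10,30,87])
```

```text
t 11.1 tip in cradle mm [ 7.2 28.8 92.1] F cradle [ 0.9 -0.  -0.3] grip 0.0
turn (tool, deg) [-0.   0.  -0.3]
shift tool mm [1.2 2.8 5.1]
```

Request:
apply_moves(rows=[{"x":0,"y":0,"z":2,"ax":0,"ay":0,"az":0,"gripper":1},{"x":0,"y":0,"z":2,"ax":0,"ay":0,"az":0,"gripper":1},{"x":0,"y":0,"z":1,"ax":0,"ay":0,"az":0,"gripper":1},{"x":0,"y":0,"z":0,"ax":0,"ay":0,"az":0,"gripper":1}])

```text
clock: 11.43
position: [0.5654, 0.0983, 0.0999]
ee_rot: [0.813, 0.582, 0.0, 0.001]
ft_force: [-4.2, -1.9, 12.0]
grip_width: -0.0
grasp_force: 6.0
```

It is seated: the tips are at 89 mm and 12 N. I'll retreat.

Request:
apply_moves(rows=[{"x":0,"y":0,"z":-10,"ax":0,"ay":0,"az":0,"gripper":1},{"x":0,"y":0,"z":-30,"ax":0,"ay":0,"az":0,"gripper":1},{"x":0,"y":0,"z":-40,"ax":0,"ay":0,"az":0,"gripper":1},{"x":0,"y":0,"z":-40,"ax":0,"ay":0,"az":0,"gripper":1},{"x":0,"y":0,"z":-40,"ax":0,"ay":0,"az":0,"gripper":1}])

```text
clock: 11.85
position: [0.5645, 0.0982, 0.2608]
ee_rot: [0.813, 0.582, 0.0, 0.0]
ft_force: [1.2, 0.1, -0.0]
grip_width: 0.0
grasp_force: 0.0
```

Request:
apply_moves(rows=[{"x":0,"y":-35,"z":0,"ax":0,"ay":0,"az":0,"gripper":1},{"x":0,"y":-35,"z":0,"ax":0,"ay":0,"az":0,"gripper":1},{"x":0,"y":-35,"z":0,"ax":0,"ay":0,"az":0,"gripper":1},{"x":0,"y":0,"z":0,"ax":0,"ay":0,"az":0,"gripper":1},{"x":0,"y":0,"z":0,"ax":0,"ay":0,"az":0,"gripper":1}])

```text
clock: 12.27
position: [0.4646, 0.1326, 0.2594]
ee_rot: [0.813, 0.583, 0.0, 0.001]
ft_force: [0.8, -1.5, 0.3]
grip_width: 0.002
grasp_force: 0.0
```

Run:
```python
from workcell import *;from h import *
st(get_obs(),tcp_to_tips)
c={n:camera(n) for n in('scene','side')}
a,b=[c[n]['color'][:,:,::-1] for n in c]
a=cv2.resize(a[120:260,190:340],(429,400),interpolation=2);b=cv2.resize(b[115:275,200:340],(350,400),interpolation=2)
cv2.imwrite('pics/z7.png',np.hstack([a,b]))
```

```text
t 12.27 tip in cradle mm [-98.6  29.5 248.4] F cradle [ 1.2 -1.2  0.3] grip 0.0
turn (tool, deg) [ 0.2  0.1 -0.2]
```

View pics/z7.png

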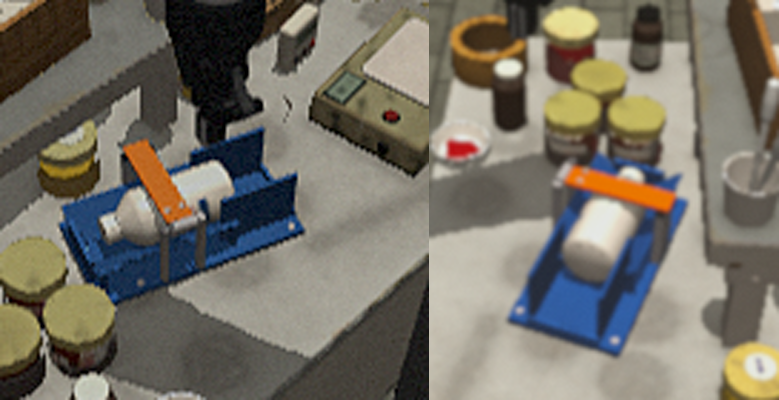

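The keeper lies across the bottle on its rest post, with its end at (672,197). The bottle is in line with the trough, the bystanders are in place and the hand is clear.

```bash
python3 -c "
from workcell import *
print(hand_in())"
```

```text
the job is handed in; nothing more can be done
None
```

The job is handed in: the bottle lies in the trough with its cap toward the far end, the keeper is pushed down onto its post, and the robot is clear of everything (clock about 12 s); no verdict was returned.

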